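# Load a toppled tin into the sprung magazine

### The job

The loose gold tin has toppled and stands on its edge on the bench. Tip it flat, then lay it on the pile in the spring-loaded magazine and press the pile down until the tin has snapped under both red catches and stays there, lying flat. Leave the other things on the bench where they are.

Things in the scene. Friction and masses are not known exactly. Their poses are not given: they have to be found in the camera images.
- gold_tin: The loose gold tin: closed disc, 63 mm across, 24 mm high, same both ways up, about 120 g. Origin at its centre, z along the disc's axis. At the start it stands on edge like a wheel, centre 31 mm above the bench, any heading; its rim is slightly faceted so it does not roll by itself. A push near the top of a flat face, along its axis, tips it flat.
- magazine: Fixed magazine. Origin on the bench under its vertical axis. White base 130 (x) x 190 (y) x 20 mm; four 10 mm guide posts at x, y = +-27 mm, tapered above 140 to tips at 154 mm height (2 mm play round a tin). Blue columns 30 x 26 mm at y = +-69, 130 mm high, hold the catches. Between the posts the +x and -x sides are open, 44 mm wide: room for a finger beside a tin there.
- magazine_mouth (a point): On the magazine's axis at the catches' underside and the top of the pile, 110 mm above the bench; axes as the magazine's. A tin put in from above first rests on the catches' sloping backs, underside about 12 mm above this point; pressed with about 10 to 15 N it spreads them and is held once its top is below this point (4 mm below is enough).
- catch_left (a joint): Red spring catch at the magazine's +y side, 14 mm wide, 19 mm high, tip 27 mm from the axis, back sloping outward from 3 mm above its underside. Value in m: 0 = sprung in over the pile, about 0.0045 = pushed out by a passing tin, at most 0.011. Springs back by itself.
- catch_right (a joint): The same at the magazine's -y side.
- platform (a joint): Round sprung platform in the magazine with a pile of two more gold tins on it. Value in m: 0 at the start, grows as it sinks; about 0.024 when one more tin is held, stop at 0.034. Its spring pushes up with 6 N at the start and 9 N when one more tin is in.
- blue_tin: Blue tin of the same size as the gold one, lying flat, 63 mm across, 24 mm high; origin at its centre. Stays where it is.
- hex_key: T-handled hex key lying on the bench, blue handle 82 mm wide and 22 mm high, steel shank about 130 mm long; origin on the bench between handle and tip, x along the shank. Stays where it is.
- valve_coil: Black solenoid coil, 32 x 32 x 44 mm high; origin under its centre. Stays where it is.
- lock_knob: Black round knob on a steel foot, 44 mm across, 42 mm high; origin under its centre. Stays where it is.
- oil_bottle: Yellow oil bottle, 56 mm across, 150 mm high; origin under its centre. Stays where it is.
- grease_jar: Grey jar, 66 mm across, 70 mm high; origin under its centre. Stays where it is.
- spanner: Steel spanner lying flat; origin under its middle. Stays where it is.
Mind the look-alikes: they are no part of the job. Leave any green or turquoise look-alike of the gold_tin alone.

How it is judged:
On the way:
1. the gold tin has been tipped flat (its axis within 9 degrees of vertical) ((angle between gold_tin's own z axis and vertical below 0.16 rad or angle between gold_tin's own z axis and vertical above 2.98 rad)), for 0.2 s.
At the end, for the whole second after the job is handed in: The gold tin lies flat (within 6 degrees) in the magazine, within 6 mm of its axis, its centre 9 to 18 mm below the catches' underside; both catches have sprung back in (under 2.5 mm out), the platform has sunk by at least 20 mm and the tin is at rest (horizontal distance between gold_tin and magazine_mouth below 0.006 m and z of gold_tin in the frame of magazine_mouth between -0.018 and -0.009 m and angle between the z axis of gold_tin and the z axis of magazine, either way round below 0.1 rad and value of joint each of catch_left, catch_right below 0.0025 m and value of joint platform above 0.02 m and linear speed of gold_tin below 0.02 m/s); the robot touches nothing.
It fails at once if one of the other listed things on the bench (blue tin, hex key, coil, knob, bottle, jar, spanner) is moved by more than 30 mm (distance of any of blue_tin, hex_key, valve_coil, lock_knob, oil_bottle, grease_jar, spanner from where it was at the start of the episode above 0.03 m).
It also fails if it takes over 56 s, if anything falls off the work surface, if the arm or the gripper's body presses on something with over 40 N, if the wrist force passes 120 N, or if a joint passes its speed limit or range.

### The arm

A 6-joint arm with a two-finger parallel gripper is mounted at the origin on the work surface. World frame = base frame: x ahead of the robot, y to its left, z up, the work surface at z = 0. Lengths are in m, angles in rad, forces in N, time in s.
With the tool pointing down it reaches from about 0.2 to 0.875 m from the base axis. Payload 3.4 kg.
Tool frame: the origin (TCP) lies on the centre line of the jaws, within the pads' length; the fingertips stand 14 mm ahead of it and the grasp point (between the pads) lies 5 mm behind it; z points along the fingers, y is the direction in which the jaws open and shut (so a half turn about z gives the same grasp; the last joint's range is limited). The gripper opens to 94 mm and grips with 3 to 60 N. Pads are 16 mm wide; open, the fingers measure 119 mm over their backs; the gripper's body (75 mm by 177 mm) begins 78 mm behind the grasp point.
Start: joints at [-1.232, 0.276, 1.505, -0, 1.361, -0.121], TCP at [0.255, -0.515, 0.219] pointing down, gripper open.
Joint ranges: [-2.89, 2.89], [-0.75, 2.08], [0.22, 2.7], [-1.18, 4.32], [0.11, 2.71], [-2.7, 2.7]. Speed limits (rad/s): [2.57, 2.57, 3.14, 3.14, 3.14, 3.14].

### API

Orientations are given as a unit quaternion [x, y, z, w].
In Python, from rig import robot gives the robot as it stands. The module is installed in compiled form; this text tells all that it offers.
- The arm moves only by the tool move_arm, never from a script. Its argument "commands" is one flat list of numbers, 7 for each row, row after row: the turn, a rotation vector about the tool's x, y, z in rad, then the shift along the tool's x, y, z in mm, then the gripper's target within -1 to 1 (shut at 1, half-way at 0, fully open at -1). In form: [ax, ay, az, tx, ty, tz, grip, ax, ay, az, tx, ty, tz, grip, ...]. A call has exactly 5 rows; each row shifts and turns the commanded pose from where the row before left it, along the tool's axes as they then stand; what a row does not reach is not made up. A row lasts 1/12 s, in which the tool goes at most 41.7 mm and 7.16 degrees, less where a joint would pass 70% of its speed; a pose out of reach is approached as far as the arm can. A call is refused whole if a number of a shift passes 41.7 or a number of a turn 0.125, either way. A call with a gripper value outside its range is refused whole. The fingers move at their own pace and stop on an object; the grip force is fixed at half the most. Time passes only in rows, so rows that do not move let the fingers close, or fill a call up. It gives the time, the measured TCP pose, the force and the opening at its end, in the units of the state.
- robot.sense(): the state, without advancing time (a new reading comes with each control period).
- robot.camera(name): name is "scene" or "side" or "wrist"; returns the picture (400x640x3 uint8, red, green, blue); there is no depth.
- robot.get_calibration(name): a dict with "fx", "fy", "cx", "cy" (pixels), "extrinsics" (4x4, takes a point from camera to world coordinates); the wrist camera has in their place "tool_from_camera" (4x4, takes a point from camera to tool coordinates, whose origin is the TCP and whose axes are the flange's). Camera axes: x right, y down, z forward; pixel columns grow to the right and rows downward; lengths in m; the calibration is good to about 2 mm. A picture is of the moment at which its call begins: read the wrist's pose just before it. get_calibration takes no time and is no camera call.
- robot.sign_off(): hands the job in, once; it reports no verdict.
The state is a dict: "t": time; "joint_pos": joint angles; "dq": joint speeds; "effort": joint torques, N m; "tool_pos": TCP position; "eef_rot": TCP orientation; "ft_force": force on the tool from outside, world axes, zero at the start; "torque": the same for the moment, N m; "gripper_width": finger opening in m.
Only numpy, scipy, OpenCV 4.12 (cv2) and the standard library are available. Lean on these libraries where they do the work, as an engineer would, in place of code of your own. Each camera call takes 0.05 s, during which the arm holds its last target. There are 200 camera calls.

## Working session

There is one attempt and no reset: what is moved stays moved. The work goes in short steps, Python scripts to look and compute and a tool call to move; the robot and the scene stay as the last step left them, time stands still between calls to the robot, and variables do not carry over. Pictures are saved under pics/ and viewed, about 8 in all and at most 12, crops included, and the job is handed in when it is done.

Besides the shell and the picture viewer there is one more tool, called after ">>>" in YAML: its name, and indented under it one key for each argument. move_arm: Moves the arm, as the interface text tells. Its arguments: {"type":"object","properties":{"commands":{"type":"array","items":{"type":"number"}}},"required":["commands"]}

```bash
mkdir -p pics; cat > h.py <<'E'
from rig import robot
import numpy as np, cv2
from scipy.spatial.transform import Rotation as R
def snap(name,fn):
    im=robot.camera(name); cv2.imwrite('pics/'+fn,im[:,:,::-1]); return im
def cal(name):
    c=robot.get_calibration(name)
    if 'extrinsics' in c: T=np.array(c['extrinsics'])
    else:
        s=robot.sense(); T=np.eye(4); T[:3,:3]=R.from_quat(s['eef_rot']).as_matrix(); T[:3,3]=s['tool_pos']
        T=T@np.array(c['tool_from_camera'])
    return c,T
def ray(name,u,v,z):
    c,T=cal(name); d=T[:3,:3]@np.array([(u-c['cx'])/c['fx'],(v-c['cy'])/c['fy'],1]); o=T[:3,3]
    return o+d*(z-o[2])/d[2]
def proj(name,p):
    c,T=cal(name); q=np.linalg.inv(T)@np.append(p,1); return [c['fx']*q[0]/q[2]+c['cx'],c['fy']*q[1]/q[2]+c['cy']]
E
python3 - <<'E'
from h import *
np.set_printoptions(precision=3,suppress=True)
a=snap('scene','a.png');b=snap('side','b.png');c=snap('wrist','c.png')
for n in('scene','side','wrist'): print(n,cal(n)[1][:3],cal(n)[0]['fx'])
print(robot.sense())
E
```

```text
scene [[-0.139  0.805 -0.577  1.244]
 [ 0.99   0.121 -0.07   0.095]
 [ 0.014 -0.581 -0.814  1.027]] 490.39476562182284
side [[-0.732 -0.379  0.566 -0.075]
 [-0.681  0.384 -0.624  0.738]
 [ 0.019 -0.842 -0.539  0.705]] 475.78719478503376
wrist [[ 0.443 -0.863 -0.24   0.325]
 [-0.896 -0.428 -0.117 -0.481]
 [-0.002  0.267 -0.964  0.385]] 317.43026373016266
{'t': 0.15, 'joint_pos': array([-1.232,  0.276,  1.506, -0.   ,  1.361, -0.121]), 'dq': array([-0.002, -0.   , -0.003,  0.002,  0.   , -0.001]), 'effort': array([ -0.001, -40.493, -23.743,   0.07 ,   0.032,  -0.   ]), 'tool_pos': array([ 0.255, -0.515,  0.219]), 'eef_rot': array([ 0.974,  0.228, -0.   , -0.001]), 'ft_force': array([0.141, 0.674, 0.773]), 'torque': array([-0.054,  0.023,  0.012]), 'gripper_width': 0.09411392469782233}
```

View pics/a.png

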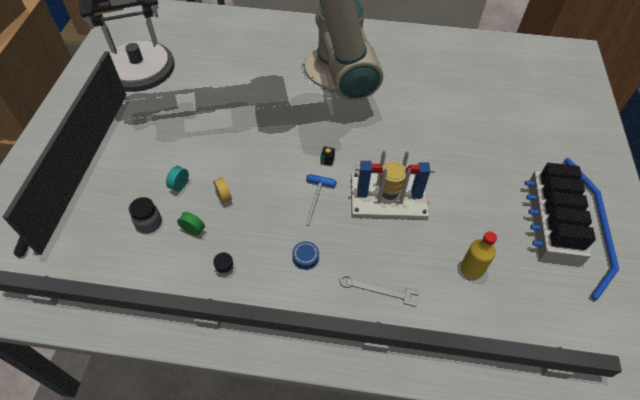

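View pics/b.png

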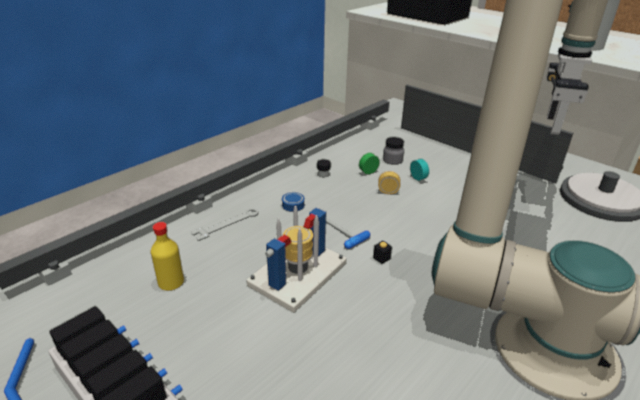

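The gold tin stands at scene (223,190) and side (389,182). The magazine is at scene (390,190) and side (298,255). The green and turquoise look-alikes are near the gold tin. Next I'll view enlarged crops.

```bash
python3 - <<'E'
from h import *
a=cv2.imread('pics/a.png');b=cv2.imread('pics/b.png')
z=lambda i,x,y,w,h:cv2.resize(i[y:y+h,x:x+w],(400,300),interpolation=cv2.INTER_CUBIC)
cv2.imwrite('pics/d.png',np.vstack([np.hstack([z(a,195,165,60,45),z(a,340,145,100,75)]),np.hstack([z(b,360,160,60,45),z(b,240,200,120,110)[:300]])]))
print(ray('scene',223,190,.031),ray('side',389,182,.031))
for n,uv in dict(green=(191,224),turq=(178,179),jar=(144,213),hexh=(321,181),knob=(223,263),blue=(306,254),coil=(327,156)).items(): print(n,ray('scene',*uv,.02))
print(robot.sense()['t'])
E
```

```text
[ 0.5522283  -0.22912219  0.031     ] [ 0.54867929 -0.23126404  0.031     ]
green [ 0.6554325  -0.28345953  0.02      ]
turq [ 0.52758964 -0.35590312  0.02      ]
jar [ 0.64155025 -0.40614232  0.02      ]
hexh [0.47881276 0.00970556 0.02      ]
knob [ 0.7470425  -0.18069133  0.02      ]
blue [0.69592161 0.00413872 0.02      ]
coil [0.39276849 0.01419432 0.02      ]
0.15
```

View pics/d.png

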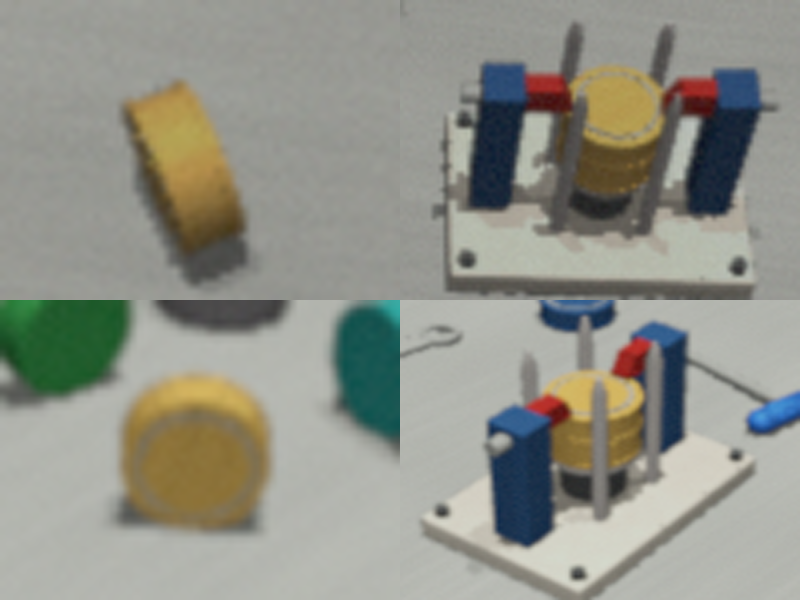

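```bash
python3 - <<'E'
from h import *
np.set_printoptions(precision=4,suppress=True)
S=[(383.75,151.25),(406,151.75),(385.5,169.5),(409.5,168.75)]
T=[(278.7,220.2),(295.5,206.6),(299.7,230.1),(316.2,216.5)]
for n,L in(('scene',S),('side',T)):
    P=np.array([ray(n,*p,.154) for p in L]); print(n,P[:,:2].tolist(),P.mean(0))
f=lambda X,Y:(195+X/6.667,165+Y/6.667)
t=[ray('scene',*f(*p),.06) for p in((155,95),(128,105),(185,85))]
b=[ray('scene',*f(*p),.006) for p in((190,250),(240,232))]
print(t,b)
s=lambda X,Y:(360+X/6.667,160+(Y-300)/6.667)
print('side face c',ray('side',*s(195,462),.031))
s0=robot.sense();print(R.from_quat(s0['eef_rot']).as_matrix(),s0['tool_pos'])
E
```

```text
scene [[0.4714054825441635, 0.15495892197049546], [0.46504049659059477, 0.2068688289488163], [0.525784158622599, 0.1623130955348937], [0.5153116712644579, 0.21663691568121185]] [0.4944 0.1852 0.154 ]
side [[0.50377062056899, 0.22202900525582236], [0.5145820991465058, 0.16454325104244516], [0.4506789483589699, 0.2161059448053838], [0.45932188418862335, 0.16045893906063802]] [0.4821 0.1908 0.154 ]
[array([ 0.5419, -0.2396,  0.06  ]), array([ 0.548 , -0.2482,  0.06  ]), array([ 0.5357, -0.2298,  0.06  ])] [array([ 0.5729, -0.2262,  0.006 ]), array([ 0.5619, -0.2095,  0.006 ])]
side face c [ 0.5409 -0.2217  0.031 ]
[[ 0.8962  0.4437 -0.0004]
 [ 0.4437 -0.8962  0.0012]
 [ 0.0001 -0.0013 -1.    ]] [ 0.255  -0.5149  0.2188]
```

>>> move_arm:
  commands: [0, 0, 0, 39, -8, 0, 1, 0, 0, 0, 39, -8, 0, 1, 0, 0, 0, 39, -8, 0, 1, 0, 0, 0, 39, -8, 0, 1, 0, 0, 0, 39, -8, 0, 1]

```text
t: 0.57
tool_pos: [0.4131, -0.3915, 0.2192]
eef_rot: [0.974, 0.228, -0.0, -0.0]
ft_force: [0.7, 0.7, 0.4]
gripper_width: 0.0642
```

>>> move_arm:
  commands: [0, 0, 0, 39, -8, 0, 1, 0, 0, 0, 39, -8, 0, 1, 0, 0, 0, 39, -8, 0, 1, 0, 0, 0, 39, -8, 0, 1, 0, 0, 0, 0, 0, 0, 1]

```text
t: 0.98
tool_pos: [0.5429, -0.29, 0.2189]
eef_rot: [0.973, 0.231, 0.002, -0.001]
ft_force: [1.0, -0.4, 0.7]
gripper_width: 0.031
```

```bash
python3 - <<'E'
from h import *
np.set_printoptions(precision=4,suppress=True)
s=robot.sense();print(s['tool_pos'],s['t'],s['gripper_width'],s['ft_force'],R.from_quat(s['eef_rot']).as_matrix()[:2,:2])
c=snap('wrist','e.png')
print(proj('wrist',[.551,-.23,.031]))
E
```

```text
[ 0.5429 -0.29    0.2189] 0.9833 0.030976540488925775 [ 1.0071 -0.4493  0.7225] [[ 0.8934  0.4492]
 [ 0.4492 -0.8934]]
[np.float64(278.2312907556379), np.float64(145.5587239548804)]
```

View pics/e.png

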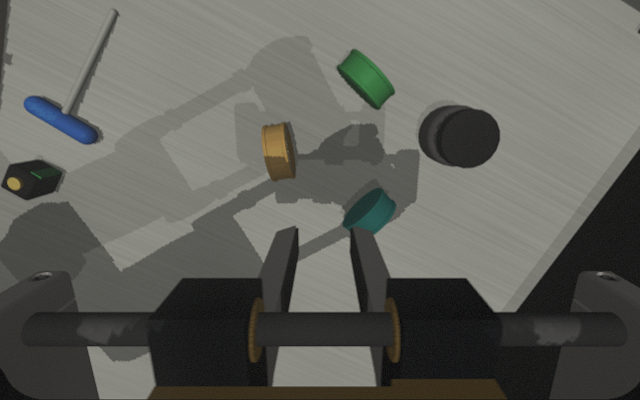

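```bash
python3 - <<'E'
from h import *
np.set_printoptions(precision=4,suppress=True)
P=np.array([ray('wrist',u,v,.033) for u,v in((262,127),(288,123),(296,176),(271,181))])
print(P,P.mean(0)); 
for a,b in((0,1),(3,2),(0,3),(1,2)): d=P[b]-P[a]; print(np.linalg.norm(d),np.degrees(np.arctan2(d[1],d[0])))
E
```

```text
[[ 0.5617 -0.2061  0.033 ]
 [ 0.5782 -0.2296  0.033 ]
 [ 0.5292 -0.2623  0.033 ]
 [ 0.5112 -0.2394  0.033 ]] [ 0.545  -0.2343  0.033 ]
0.028682770003097414 -54.87541246019346
0.02913478417761184 -51.88234159353431
0.060488633029197984 -146.6323551088215
0.05895656256012711 -146.2772124632059
```

>>> move_arm:
  commands: [0, 0, -0.118, 0, 0, 0, 1, 0, 0, 0, 37, 0, 0, 1, 0, 0, 0, 0, 0, 38, 1, 0, 0, 0, 0, 0, 38, 1, 0, 0, 0, 0, 0, 38, 1]

```text
t: 1.45
tool_pos: [0.5684, -0.2757, 0.1048]
eef_rot: [0.959, 0.285, 0.0, 0.001]
ft_force: [0.1, -1.3, -0.2]
gripper_width: 0.0002
```

>>> move_arm:
  commands: [0, 0, 0, 0, 0, 35, 1, 0, 0, 0, 0, 0, 0, 1, 0, 0, 0, 0, -7, 0, 1, 0, 0, 0, 0, -7, 0, 1, 0, 0, 0, 0, -7, 0, 1]

```text
t: 1.87
tool_pos: [0.5582, -0.258, 0.0731]
eef_rot: [0.959, 0.285, 0.001, 0.002]
ft_force: [-0.6, 0.3, -0.1]
gripper_width: 0.0003
```

>>> move_arm:
  commands: [0, 0, 0, 5, 3, 9, 1, 0, 0, 0, 0, 0, 0, 1, 0, 0, 0, 0, -6, 0, 1, 0, 0, 0, 0, -6, 0, 1, 0, 0, 0, 0, -6, 0, 1]

```text
t: 2.28
tool_pos: [0.5532, -0.2415, 0.0618]
eef_rot: [0.959, 0.285, 0.0, 0.0]
ft_force: [0.5, 0.0, 0.1]
gripper_width: 0.0003
```

>>> move_arm:
  commands: [0, 0, 0, 0, -7, 0, 1, 0, 0, 0, 0, -7, 0, 1, 0, 0, 0, 0, -7, 0, 1, 0, 0, 0, 0, -4, 0, 1, 0, 0, 0, 0, 0, 0, 1]

```text
t: 2.7
tool_pos: [0.5388, -0.2199, 0.0615]
eef_rot: [0.958, 0.285, -0.0, -0.0]
ft_force: [-0.3, -0.1, 0.5]
gripper_width: 0.0004
```

```bash
python3 - <<'E'
from h import *
a=snap('scene','f.png'); cv2.imwrite('pics/f2.png',cv2.resize(cv2.imread('pics/f.png')[140:240,160:320],(640,400),interpolation=cv2.INTER_CUBIC))
print(robot.sense()['tool_pos'])
E
```

```text
[ 0.53938705 -0.22053735  0.06155871]
```

View pics/f2.png

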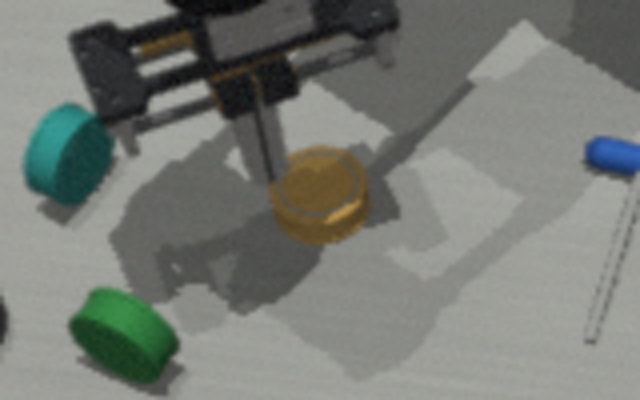

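The tin lies flat, with its top centre at scene (240,187). Nothing else has moved. I'll rise, open and turn the jaws towards the magazine's heading.

>>> move_arm:
  commands: [0, 0, 0, 0, 0, -35, 1, 0, 0, -0.12, 0, 0, -35, -1, 0, 0, -0.12, 0, 0, -20, -1, 0, 0, -0.12, 0, 0, 0, -1, 0, 0, -0.12, 0, 0, 0, -1]

```text
t: 3.17
tool_pos: [0.5411, -0.222, 0.1537]
eef_rot: [0.862, 0.507, 0.001, 0.002]
ft_force: [-0.3, 0.2, -0.9]
gripper_width: 0.0236
```

>>> move_arm:
  commands: [0, 0, -0.12, 0, 0, 0, -1, 0, 0, -0.12, 0, 0, 0, -1, 0, 0, -0.12, 0, 0, 0, -1, 0, 0, -0.12, 0, 0, 0, -1, 0, 0, -0.12, 0, 0, 0, -1]

```text
t: 3.58
tool_pos: [0.5399, -0.2214, 0.1515]
eef_rot: [0.674, 0.739, -0.0, 0.0]
ft_force: [-0.7, 0.3, -0.9]
gripper_width: 0.0572
```

```bash
python3 - <<'E'
from h import *
np.set_printoptions(precision=4,suppress=True)
p=ray('scene',240,186.75,.024);print(p)
s=robot.sense();M=R.from_quat(s['eef_rot']).as_matrix();print(s['tool_pos'],s['joint_pos'],s['gripper_width'],M)
snap('wrist','g.png');print(proj('wrist',p), M.T@(p-s['tool_pos']))
E
```

```text
[ 0.5309 -0.1913  0.024 ]
[ 0.5399 -0.2214  0.1515] [-0.5082  0.3332  1.5954 -0.0002  1.2124 -0.6009] 0.05715859315444961 [[-0.0926  0.9957  0.0004]
 [ 0.9957  0.0926 -0.0005]
 [-0.0005  0.0004 -1.    ]]
[np.float64(317.2828475137538), np.float64(160.02403523489804)] [ 0.0309 -0.0062  0.1275]
```

View pics/g.png

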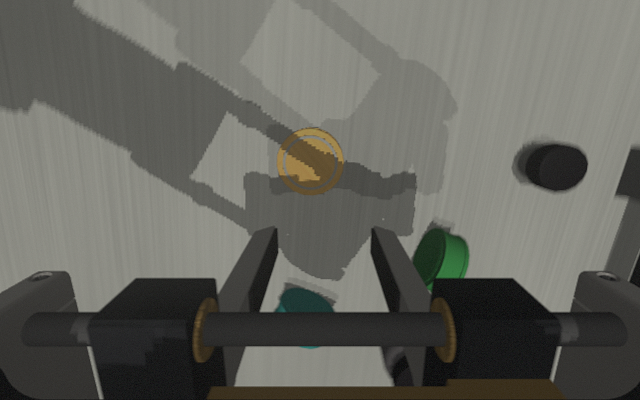

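```bash
python3 - <<'E'
from h import *
np.set_printoptions(precision=4,suppress=True)
s=robot.sense();M=R.from_quat(s['eef_rot']).as_matrix()
p=ray('wrist',310,160,.024);print(p,M.T@(p-s['tool_pos']))
E
```

```text
[ 0.5242 -0.1919  0.024 ] [ 0.0309 -0.0128  0.1275]
```

>>> move_arm:
  commands: [0, 0, 0, 31, -11, 0, -1, 0, 0, 0, 0, 0, 0, -1, 0, 0, 0, 0, 0, 20, -1, 0, 0, 0, 0, 0, 20, -1, 0, 0, 0, 0, 0, 20, -1]

```text
t: 4.05
tool_pos: [0.5267, -0.1914, 0.0914]
eef_rot: [0.676, 0.737, 0.0, 0.001]
ft_force: [0.4, -0.5, -0.1]
gripper_width: 0.0927
```

>>> move_arm:
  commands: [0, 0, 0, 0, 0, 25, -1, 0, 0, 0, 0, 0, 25, -1, 0, 0, 0, 0, 0, 15, -1, 0, 0, 0, 0, 0, 5, -1, 0, 0, 0, 0, 0, 0, -1]

```text
t: 4.47
tool_pos: [0.5254, -0.1909, 0.0202]
eef_rot: [0.676, 0.737, -0.0, -0.001]
ft_force: [0.2, 0.2, -0.3]
gripper_width: 0.0944
```

>>> move_arm:
  commands: [0, 0, 0, 0, 0, 2, -1, 0, 0, 0, 0, 0, 0, 1, 0, 0, 0, 0, 0, 0, 1, 0, 0, 0, 0, 0, 0, 1, 0, 0, 0, 0, 0, 0, 1]

```text
t: 4.88
tool_pos: [0.5265, -0.1913, 0.0203]
eef_rot: [0.676, 0.737, 0.0, 0.001]
ft_force: [0.4, 0.6, -0.1]
gripper_width: 0.071
```

>>> move_arm:
  commands: [0, 0, 0, 0, 0, 0, 1, 0, 0, 0, 0, 0, 0, 1, 0, 0, 0, 0, 0, 0, 1, 0, 0, 0, 0, 0, -40, 1, 0, 0, 0, 0, 0, -40, 1]

```text
t: 5.3
tool_pos: [0.5239, -0.19, 0.0978]
eef_rot: [0.676, 0.737, -0.001, -0.003]
ft_force: [1.2, -0.7, -1.2]
gripper_width: 0.0625
```

>>> move_arm:
  commands: [0, 0, 0, 0, 0, -40, 1, 0, 0, 0, 0, 0, -40, 1, 0, 0, 0, 0, 0, -40, 1, 0, 0, 0, 0, 0, -40, 1, 0, 0, 0, 0, 0, 0, 1]

```text
t: 5.72
tool_pos: [0.5299, -0.1928, 0.268]
eef_rot: [0.676, 0.737, 0.002, 0.008]
ft_force: [1.5, -0.2, -0.3]
gripper_width: 0.0625
```

>>> move_arm:
  commands: [0, 0, 0, 39, 0, 0, 1, 0, 0, 0, 39, 0, 0, 1, 0, 0, 0, 39, 0, 0, 1, 0, 0, 0, 39, 0, 0, 1, 0, 0, 0, 39, 0, 0, 1]

```text
t: 6.13
tool_pos: [0.5083, 0.0049, 0.2586]
eef_rot: [0.676, 0.737, -0.0, -0.0]
ft_force: [0.9, 0.8, -1.2]
gripper_width: 0.0624
```

>>> move_arm:
  commands: [0, 0, 0, 39, 0, 0, 1, 0, 0, 0, 30, 0, 0, 1, 0, 0, 0, 0, 0, 0, 1, 0, 0, 0, 0, 0, 0, 1, 0, 0, 0, 0, 0, 0, 1]

```text
t: 6.55
tool_pos: [0.5029, 0.0716, 0.2589]
eef_rot: [0.675, 0.737, -0.001, 0.0]
ft_force: [-0.2, -0.4, -0.8]
gripper_width: 0.0624
```

```bash
python3 - <<'E'
from h import *
np.set_printoptions(precision=4,suppress=True)
s=robot.sense();M=R.from_quat(s['eef_rot']).as_matrix();print(s['tool_pos'],s['joint_pos'],s['gripper_width'],M)
snap('wrist','i.png');print(proj('wrist',[.488,.188,.11]))
E
```

```text
[0.5029 0.0716 0.2589] [ 0.005   0.1539  1.5698 -0.0009  1.4184 -0.0824] 0.062356710000246986 [[-0.0875  0.9962 -0.0006]
 [ 0.9962  0.0875 -0.0009]
 [-0.0008 -0.0007 -1.    ]]
[np.float64(318.4782878483036), np.float64(62.61506786977628)]
```

View pics/i.png

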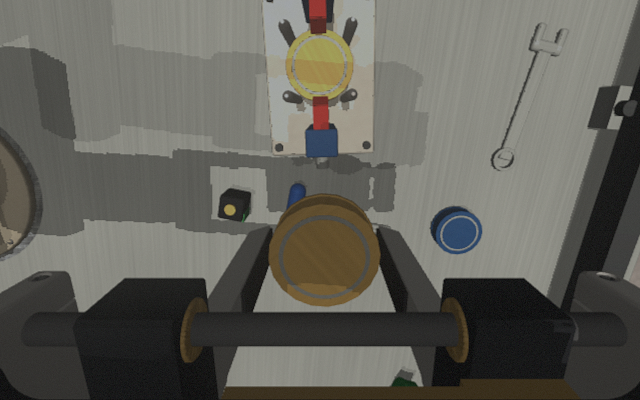

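```bash
python3 - <<'E'
import cv2
i=cv2.imread('pics/i.png');cv2.imwrite('pics/j.png',cv2.resize(i[0:160,245:405],(800,600)[:1]*1+(800,) if 0 else (600,600),interpolation=cv2.INTER_CUBIC))
E
```

```text
(no output)
```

View pics/j.png

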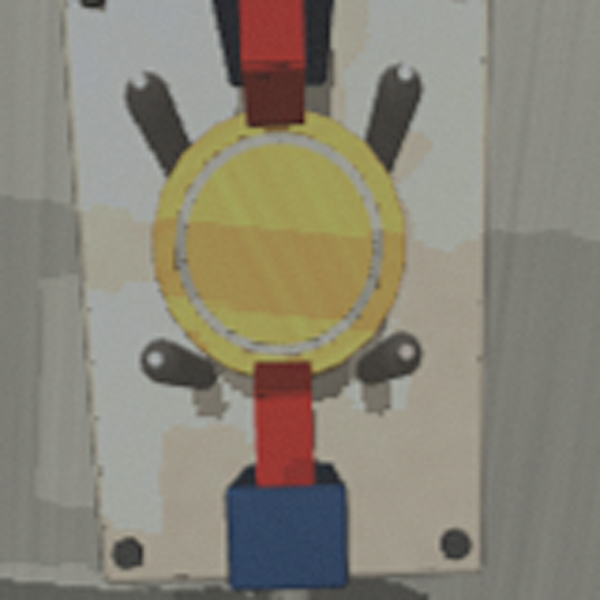

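```bash
python3 - <<'E'
from h import *
np.set_printoptions(precision=4,suppress=True)
s=robot.sense();M=R.from_quat(s['eef_rot']).as_matrix();t0=s['tool_pos']
f=lambda X,Y:(245+X/3.75,Y/3.75)
T=np.array([ray('wrist',*f(*p),.154) for p in((142,78),(404,71),(155,358),(406,352))])
print(T,T.mean(0)); 
x=(T[1]-T[0]+T[3]-T[2])/2;y=(T[0]-T[2]+T[1]-T[3])/2
print(np.linalg.norm(x),np.linalg.norm(y),np.degrees([np.arctan2(x[1],x[0]),np.arctan2(-y[0],y[1])]))
c=ray('wrist',*f(279,243),.110); b=[ray('wrist',*f(*p),.02) for p in((127,553),(456,543))]
d=b[1]-b[0];print('pile',c,'bolt yaw',np.degrees(np.arctan2(d[1],d[0])))
g=ray('wrist',324,255,t0[2]+.0037);print('tin in tool',M.T@(g-t0))
for m in(T.mean(0),c): print('tool delta tin->mag',M.T@(m-g))
print('jaw yaw',np.degrees(np.arctan2(M[1,1],M[0,1])))
E
```

```text
[[0.4595 0.2099 0.154 ]
 [0.5129 0.2158 0.154 ]
 [0.4652 0.1554 0.154 ]
 [0.5194 0.1613 0.154 ]] [0.4892 0.1856 0.154 ]
0.05411362154877563 0.05481032126439799 [6.2583 6.338 ]
pile [0.489  0.1862 0.11  ] bolt yaw 6.668270177804176
tin in tool [-0.0018  0.0003 -0.0037]
tool delta tin->mag [ 0.1172 -0.0041  0.1085]
tool delta tin->mag [ 0.1179 -0.0043  0.1525]
jaw yaw 4.9488278755797435
```

>>> move_arm:
  commands: [0, 0, 0, 39, -1, 0, 1, 0, 0, 0, 39, -1, 0, 1, 0, 0, 0, 39.5, -2, 0, 1, 0, 0, -0.025, 0, 0, 0, 1, 0, 0, 0, 0, 0, 0, 1]

```text
t: 7.02
tool_pos: [0.489, 0.1888, 0.2591]
eef_rot: [0.666, 0.746, -0.0, 0.0]
ft_force: [-0.8, -1.3, -1.0]
gripper_width: 0.0626
```

>>> move_arm:
  commands: [0, 0, 0, 0, 0, 20, 1, 0, 0, 0, 0, 0, 20, 1, 0, 0, 0, 0, 0, 10, 1, 0, 0, 0, 0, 0, 0, 1, 0, 0, 0, 0, 0, 0, 1]

```text
t: 7.43
tool_pos: [0.4891, 0.1872, 0.2092]
eef_rot: [0.667, 0.745, -0.001, -0.0]
ft_force: [0.6, 0.0, -1.0]
gripper_width: 0.062
```

```bash
python3 - <<'E'
from h import *
np.set_printoptions(precision=4,suppress=True)
s=robot.sense();M=R.from_quat(s['eef_rot']).as_matrix();g=s['tool_pos']+M@[-.0018,.0003,0]
print(s['tool_pos'],M,s['ft_force']); print('remain tool',M.T@(np.array([.489,.1858,.11])-g)*1000)
E
```

```text
[0.4891 0.1872 0.2092] [[-0.1095  0.994  -0.0009]
 [ 0.994   0.1095 -0.0007]
 [-0.0006 -0.001  -1.    ]] [ 0.635   0.0363 -1.0363]
remain tool [ 0.4878 -0.4922 99.2453]
```

>>> move_arm:
  commands: [0, 0, 0, 0.5, -0.5, 20, 1, 0, 0, 0, 0, 0, 15, 1, 0, 0, 0, 0, 0, 10, 1, 0, 0, 0, 0, 0, 5, 1, 0, 0, 0, 0, 0, 0, 1]

```text
t: 7.85
tool_pos: [0.4883, 0.1887, 0.1591]
eef_rot: [0.667, 0.745, -0.0, -0.0]
ft_force: [-1.1, 0.5, -0.9]
gripper_width: 0.0625
```

>>> move_arm:
  commands: [0, 0, 0, 0, 0, 5, 1, 0, 0, 0, 0, 0, 4, 1, 0, 0, 0, 0, 0, 3, 1, 0, 0, 0, 0, 0, 2, 1, 0, 0, 0, 0, 0, 0, 1]

```text
t: 8.27
tool_pos: [0.4881, 0.189, 0.1451]
eef_rot: [0.666, 0.746, -0.0, -0.0]
ft_force: [-0.5, -0.6, -0.1]
gripper_width: 0.0622
```

>>> move_arm:
  commands: [0, 0, 0, 0, 0, 2, 1, 0, 0, 0, 0, 0, 1, 1, 0, 0, 0, 0, 0, 1, 1, 0, 0, 0, 0, 0, 0, 1, 0, 0, 0, 0, 0, 0, 1]

```text
t: 8.68
tool_pos: [0.4884, 0.1891, 0.1416]
eef_rot: [0.666, 0.746, 0.0, 0.0]
ft_force: [0.6, 0.1, 0.3]
gripper_width: 0.0622
```

>>> move_arm:
  commands: [0, 0, 0, 0, 0, 1, 1, 0, 0, 0, 0, 0, 1, 1, 0, 0, 0, 0, 0, 1, 1, 0, 0, 0, 0, 0, 0, 1, 0, 0, 0, 0, 0, 0, 1]

```text
t: 9.1
tool_pos: [0.4889, 0.1892, 0.1388]
eef_rot: [0.666, 0.746, 0.001, 0.0]
ft_force: [1.1, 0.8, 4.3]
gripper_width: 0.0621
```

>>> move_arm:
  commands: [0, 0, 0, 0, 0, 0, -1, 0, 0, 0, 0, 0, 0, -1, 0, 0, 0, 0, 0, 0, -1, 0, 0, 0, 0, 0, 0, -1, 0, 0, 0, 0, 0, 0, -1]

```text
t: 9.52
tool_pos: [0.488, 0.189, 0.1381]
eef_rot: [0.666, 0.746, -0.0, -0.0]
ft_force: [-0.6, -0.1, -0.6]
gripper_width: 0.0918
```

>>> move_arm:
  commands: [0, 0, 0, 0, 0, -15, -1, 0, 0, 0, 0, 0, -25, -1, 0, 0, 0, 0, 0, -30, 1, 0, 0, 0, 0, 0, 0, 1, 0, 0, 0, 0, 0, 0, 1]

```text
t: 9.93
tool_pos: [0.4893, 0.1894, 0.21]
eef_rot: [0.666, 0.746, 0.002, 0.001]
ft_force: [-0.1, -0.1, -0.2]
gripper_width: 0.0775
```

>>> move_arm:
  commands: [0, 0, 0, 0, 0, 0, 1, 0, 0, 0, 0, 0, 0, 1, 0, 0, 0, 0, 0, 0, 1, 0, 0, 0, 0, 0, 0, 1, 0, 0, 0, 0, 0, 0, 1]

```text
t: 10.35
tool_pos: [0.4879, 0.189, 0.2077]
eef_rot: [0.666, 0.746, -0.001, -0.0]
ft_force: [-0.1, 0.9, -0.5]
gripper_width: 0.0438
```

```bash
python3 - <<'E'
from h import *
s=robot.sense();print(s['tool_pos'],s['ft_force'],s['gripper_width'])
snap('scene','k.png');snap('side','l.png')
a=cv2.imread('pics/k.png')[130:230,340:440];b=cv2.imread('pics/l.png')[180:310,240:370]
cv2.imwrite('pics/m.png',np.hstack([cv2.resize(i,(400,400),interpolation=cv2.INTER_CUBIC) for i in(a,b)]))
E
```

```text
[0.48790548 0.18897648 0.20767196] [-0.05104075  0.89918839 -0.49136768] 0.043793691219738744
```

View pics/m.png

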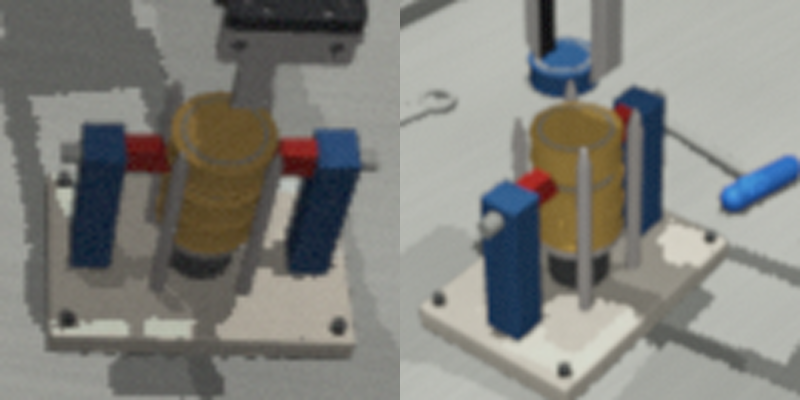

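>>> move_arm:
  commands: [0, 0, 0, -3, 1, 0, 1, 0, 0, 0, 0, 0, 0, 1, 0, 0, 0, 0, 0, 10, 1, 0, 0, 0, 0, 0, 10, 1, 0, 0, 0, 0, 0, 10, 1]

```text
t: 10.87
tool_pos: [0.4893, 0.1861, 0.1772]
eef_rot: [0.666, 0.746, -0.0, -0.0]
ft_force: [0.1, 0.2, 0.0]
gripper_width: 0.0029
```

>>> move_arm:
  commands: [0, 0, 0, 0, 0, 8, 1, 0, 0, 0, 0, 0, 5, 1, 0, 0, 0, 0, 0, 4, 1, 0, 0, 0, 0, 0, 4, 1, 0, 0, 0, 0, 0, 3, 1]

```text
t: 11.28
tool_pos: [0.4902, 0.1864, 0.1546]
eef_rot: [0.666, 0.746, 0.0, 0.0]
ft_force: [-0.8, -1.1, 4.9]
gripper_width: 0.0005
```

>>> move_arm:
  commands: [0, 0, 0, 0, 0, 3, 1, 0, 0, 0, 0, 0, 3, 1, 0, 0, 0, 0, 0, 3, 1, 0, 0, 0, 0, 0, 3, 1, 0, 0, 0, 0, 0, 3, 1]

```text
t: 11.7
tool_pos: [0.4902, 0.1864, 0.1396]
eef_rot: [0.666, 0.746, 0.001, 0.0]
ft_force: [1.0, 0.3, 5.0]
gripper_width: 0.0007
```

>>> move_arm:
  commands: [0, 0, 0, 0, 0, 3, 1, 0, 0, 0, 0, 0, 3, 1, 0, 0, 0, 0, 0, 3, 1, 0, 0, 0, 0, 0, 3, 1, 0, 0, 0, 0, 0, 0, 1]

```text
t: 12.12
tool_pos: [0.4901, 0.1864, 0.1271]
eef_rot: [0.666, 0.746, 0.0, 0.0]
ft_force: [0.9, 1.2, 2.1]
gripper_width: 0.0006
```

>>> move_arm:
  commands: [0, 0, 0, 0, 0, 3, 1, 0, 0, 0, 0, 0, 3, 1, 0, 0, 0, 0, 0, 2, 1, 0, 0, 0, 0, 0, 2, 1, 0, 0, 0, 0, 0, 0, 1]

```text
t: 12.53
tool_pos: [0.4902, 0.1864, 0.1174]
eef_rot: [0.666, 0.746, 0.0, 0.0]
ft_force: [1.4, 0.1, 5.3]
gripper_width: 0.0004
```

```bash
python3 - <<'E'
from h import *
s=robot.sense();print(s['tool_pos'],s['ft_force'],s['gripper_width'])
snap('scene','n.png');snap('side','o.png')
a=cv2.imread('pics/n.png')[130:230,340:440];b=cv2.imread('pics/o.png')[180:310,240:370]
cv2.imwrite('pics/p.png',np.hstack([cv2.resize(i,(400,400),interpolation=cv2.INTER_CUBIC) for i in(a,b)]))
E
```

```text
[0.49016633 0.18637764 0.11741607] [1.4071849  0.05995137 5.26111227] 0.0004387659848363049
```

View pics/p.png

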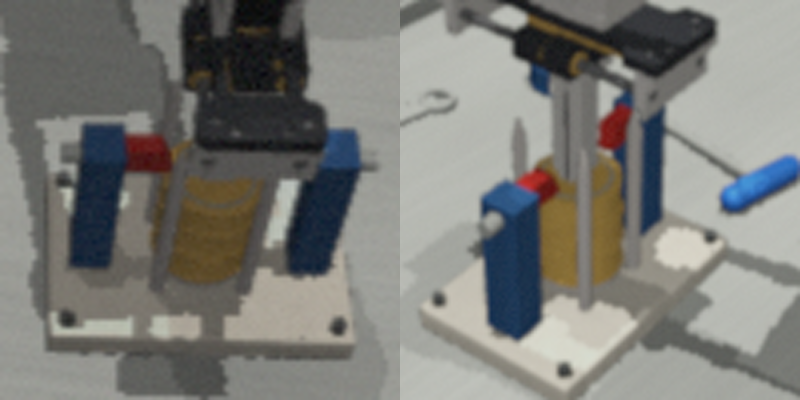

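The tin is down in the magazine and the visible catch is in above its rim. I'll press slightly further and then retreat.

>>> move_arm:
  commands: [0, 0, 0, 0, 0, 2, 1, 0, 0, 0, 0, 0, 0, 1, 0, 0, 0, 0, 0, 0, 1, 0, 0, 0, 0, 0, -5, 1, 0, 0, 0, 0, 0, -5, 1]

```text
t: 13.05
tool_pos: [0.4898, 0.1862, 0.1257]
eef_rot: [0.666, 0.746, -0.0, 0.0]
ft_force: [-0.4, 0.3, -0.1]
gripper_width: 0.0001
```

>>> move_arm:
  commands: [0, 0, 0, 0, 0, -20, 1, 0, 0, 0, 0, 0, -30, 1, 0, 0, 0, 0, 0, -35, 1, 0, 0, 0, 0, 0, -35, 1, 0, 0, 0, 0, 0, -35, 1]

```text
t: 13.47
tool_pos: [0.4876, 0.1856, 0.2812]
eef_rot: [0.666, 0.746, -0.002, -0.001]
ft_force: [0.8, 0.7, 0.5]
gripper_width: 0.0002
```

>>> move_arm:
  commands: [0, 0, 0, -30, 0, 0, 1, 0, 0, 0, -30, 0, 0, 1, 0, 0, 0, -30, 0, 0, 1, 0, 0, 0, -30, 0, 0, 1, 0, 0, 0, 0, 0, 0, 1]

```text
t: 13.88
tool_pos: [0.5019, 0.0623, 0.2797]
eef_rot: [0.668, 0.744, -0.003, -0.0]
ft_force: [0.0, -0.1, 0.0]
gripper_width: 0.0006
```

```bash
python3 - <<'E'
from h import *
s=robot.sense();print(s['t'],s['tool_pos'],s['ft_force'])
snap('scene','q.png');snap('side','r.png');snap('wrist','s.png')
a=cv2.imread('pics/q.png')[130:230,340:440];b=cv2.imread('pics/r.png')[180:310,240:370]
w=cv2.resize(cv2.imread('pics/s.png')[0:160,190:450],(325,200))
w=np.hstack([w,cv2.resize(cv2.imread('pics/q.png')[50:350],(475,200))])
cv2.imwrite('pics/t.png',np.vstack([np.hstack([cv2.resize(i,(400,400),interpolation=cv2.INTER_CUBIC) for i in(a,b)]),w]))
E
```

```text
13.8833 [0.50192285 0.06231266 0.2796602 ] [ 0.02231909 -0.10244428  0.01466946]
```

View pics/t.png

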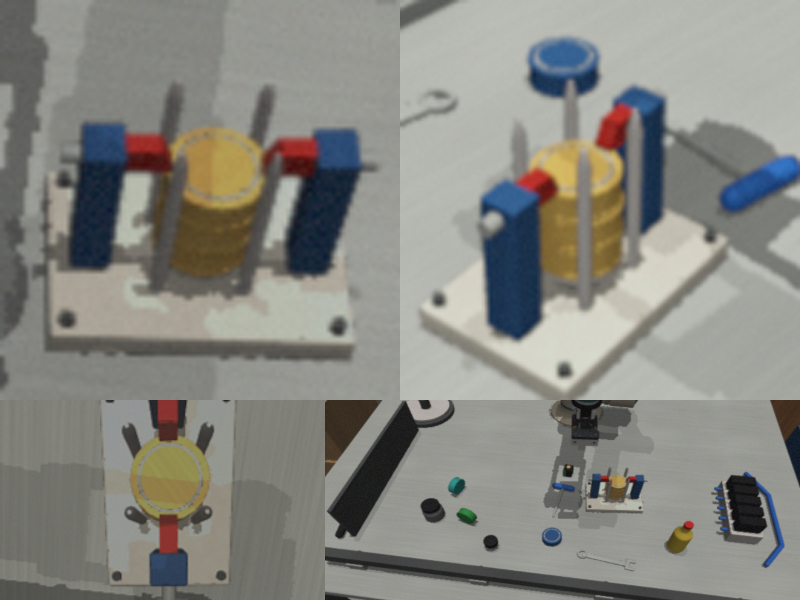

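The magazine now holds three tins. The top one lies flat under both red catches, which reach in over its rim, at the same level as the pile's top at the start. The other things look unmoved.

```bash
python3 -c "
from rig import robot
robot.sign_off()"
```

```text
the job is handed in; nothing more can be done
```

I tipped the gold tin flat, set it on the catches between the magazine's posts, pressed it under both catches with the shut fingers, backed off and handed the job in at about 14 s.

**Last pictures:** Scene, side and wrist views show three tins in the magazine. The top one lies flat and centred with both red catches sprung in over its rim, and its top is at the level where the pile's top was at the start. The arm is clear and the wrist force is about 0 N. By eye, the other objects are where they were.

**Disagreement:** While pressing, the force readings at the end of each move were only about 2 to 5 N, lower than the 10 to 15 N stated. I judged the tin seated from the pictures and the fingertip depth (about 0.103 m, 7 mm below the catches' underside). I had no direct readings of the catches or the platform.

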